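# Turn the spice turntable and point out the salt

## Task

I am about to salt the salad: with the fingertips, gently push the spice turntable round by its knobs, without pinching them, until the salt shaker stands at the front, on the side facing the front edge of the worktop. Then point at the salt shaker so that I can see which one it is: bring the fingertips from above to a few centimetres over the middle of its cap, keep them still there for three seconds, and finish in that pose. Do not touch, lift or upset any of the jars, and leave everything else on the worktop where it is.

Things in the scene. Friction and masses are not known exactly. Their poses are not given: they have to be found in the camera images.
- turntable: Base of a round wooden spice turntable (lazy Susan), fixed. Origin on the worktop under the disc's centre; axes parallel to the world's: its front is its -x side (robot's cart, front edge of the worktop). Disc 300 mm across, flat top 34 mm above the worktop; four knobs stand near the rim; four small jars ride loose on it, centres some 55 to 70 mm from the middle.
- spinner (a joint): Angle of the disc about its upright centre axis, rad, growing anticlockwise seen from above; turns over a full turn either way. At 0 knob 1 is at the front (-x), knob 2 at the right (-y), 3 at the back, 4 at the left. Bearing lightly braked: about 1 N at a knob turns it; let go, it stops within a few degrees. Friction carries the jars round.
- knob1 (a point): Centre of the top of knob 1 of the turntable: a dark turned wooden peg 18 mm across and 48 mm tall, upright, its foot on the disc's top (34 mm above the worktop), 137 mm from the centre of the disc. Push it sideways, along the rim.
- knob2 (a point): Centre of the top of knob 2 of the turntable: a dark turned wooden peg 18 mm across and 48 mm tall, upright, its foot on the disc's top (34 mm above the worktop), 137 mm from the centre of the disc. Push it sideways, along the rim.
- knob3 (a point): Centre of the top of knob 3 of the turntable: a dark turned wooden peg 18 mm across and 48 mm tall, upright, its foot on the disc's top (34 mm above the worktop), 137 mm from the centre of the disc. Push it sideways, along the rim.
- knob4 (a point): Centre of the top of knob 4 of the turntable: a dark turned wooden peg 18 mm across and 48 mm tall, upright, its foot on the disc's top (34 mm above the worktop), 137 mm from the centre of the disc. Push it sideways, along the rim.
- salt_shaker: The salt shaker: clear glass with white salt and a grey domed cap with small holes, 44 mm across, 90 mm tall, upright, loose on the disc. Origin at the centre of its underside, z up.
- salt_cap (a point): The middle of the top of the salt shaker's cap, 90 mm above its underside; z up.
- spice_jar_1: Glass spice jar with yellow cap and dark blue label, dark spice, 42 mm across, 96 mm tall, loose on the disc. Origin at the centre of its underside. Not to be touched.
- spice_jar_2: Glass spice jar with yellow cap and green herb, 42 mm across, 96 mm tall, loose on the disc. Origin at the centre of its underside. Not to be touched.
- spice_jar_4: Glass spice jar with white cap and red spice, 43 mm across, 96 mm tall, loose on the disc. Origin at the centre of its underside. Not to be touched.
- bowl: White bowl, 150 mm across, 67 mm tall, loose, left of the turntable; origin at the centre of its underside. Leave it.
- tomato: Red tomato, 70 mm, lying in the bowl; origin at its underside. Leave it.
- onion: Brown onion, 79 mm across, 85 mm tall, loose near the front edge; origin at its underside. Leave it.
- garlic: Garlic bulb, 60 mm, loose, in front of the sink; origin at its underside. Leave it.
- peeler: Peeler with yellow handle, 188 mm long along its y, 16 mm thick, lying near the front edge at the right; origin at the centre of its underside. Leave it.
Mind the look-alikes: they are no part of the job. Leave any orange or pink look-alike of the salt_shaker alone.

How it is judged:
On the way, in this order (a step that is already met when the one before it is completed fails the run):
1. the salt shaker has been brought round to the front of the turntable, standing on the disc, and the disc is at rest (y of salt_shaker in the frame of turntable between -0.03 and 0.03 m and x of salt_shaker in the frame of turntable below -0.035 m and velocity of joint spinner between -0.05 and 0.05 rad/s and angle between each of salt_shaker, spice_jar_1, spice_jar_2, spice_jar_4's own z axis and vertical below 0.15 rad and z of salt_shaker in the frame of turntable between 0.028 and 0.04 m and z of spice_jar_1 in the frame of turntable between 0.028 and 0.04 m and z of spice_jar_2 in the frame of turntable between 0.028 and 0.04 m and z of spice_jar_4 in the frame of turntable between 0.028 and 0.04 m), for 0.2 s.
2. the fingertips point at the salt shaker from just above its cap for three seconds without contact (all of step 1 and horizontal distance between the grasp point and salt_cap below 0.03 m and z of the grasp point in the frame of salt_cap between 0.021 and 0.09 m), for 2.8 s.
At the end, for the whole second after the job is handed in: The disc is at rest with all four jars upright on it, the salt shaker at the front (within 30 mm of the line from the disc's centre to the front), and the point between the finger pads within 30 mm of the middle of its cap seen from above and 21 to 90 mm over it (all of step 2); the robot touches nothing.
It fails at once if the robot touches one of the four jars (contact force between any of the arm, the fingers and salt_shaker above 0.3 N or contact force between any of the arm, the fingers and spice_jar_1 above 0.3 N or contact force between any of the arm, the fingers and spice_jar_2 above 0.3 N or contact force between any of the arm, the fingers and spice_jar_4 above 0.3 N).
It fails at once if a jar is tipped, lifted or swept off the disc (angle between any of salt_shaker, spice_jar_1, spice_jar_2, spice_jar_4's own z axis and vertical above 0.35 rad or z of any of salt_shaker, spice_jar_1, spice_jar_2, spice_jar_4 in the frame of turntable above 0.049 m or z of any of salt_shaker, spice_jar_1, spice_jar_2, spice_jar_4 in the frame of turntable below 0.022 m).
It fails at once if a knob is pinched or the turntable is pushed roughly (over 18 N) (contact force between the fingers and turntable above 18 N).
It fails at once if the turntable is spun fast (over 2.5 rad/s) (velocity of joint spinner above 2.5 rad/s or velocity of joint spinner below -2.5 rad/s).
It fails at once if something else on the worktop is displaced by more than 20 mm (distance of any of bowl, tomato, onion, garlic, peeler from where it was at the start of the episode above 0.02 m).
It also fails if it takes over 72 s, if anything falls off the work surface, if the arm or the gripper's body presses on something with over 40 N, if the wrist force passes 120 N, or if a joint passes its speed limit or range.

## Robot

A 6-joint arm with a two-finger parallel gripper is mounted at the origin on a cart in front of the work surface, level with it; the furniture and walls round the work are solid. World frame = base frame: x ahead of the robot, y to its left, z up, the work surface at z = 0. Lengths are in m, angles in rad, forces in N, time in s.
With the tool pointing down it reaches from about 0.35 to 0.775 m from the base axis. Payload 7.3 kg.
Tool frame: the origin (TCP) lies on the centre line of the jaws, within the pads' length; the fingertips stand robot.nose_length ahead of it and the grasp point (between the pads) is the TCP (robot.nose_length is the distance from the TCP to the fingertips, in m); z points along the fingers, y is the direction in which the jaws open and shut (so a half turn about z gives the same grasp; the last joint's range is limited). The gripper opens to 92 mm and grips with 3 to 60 N. Pads are 19 mm wide; open, the fingers measure 130 mm over their backs; the gripper's body (75 mm by 190 mm) begins 47 mm behind the grasp point.
Start: joints at [1.172, 0.342, 1.524, -0, 1.275, -0.146], TCP at [0.131, 0.508, 0.246] pointing down, gripper open.
Joint ranges: [-2.53, 2.53], [-0.77, 2.02], [0.04, 2.7], [-1, 4.14], [0.28, 2.66], [-3.11, 3.11]. Speed limits (rad/s): [2.57, 2.57, 3.14, 3.14, 3.14, 3.14].

## Interface

Orientations are given as [roll, pitch, yaw] about the fixed x, y, z axes, in that order (R = Rz(yaw) Ry(pitch) Rx(roll)).
In Python, from cell import robot, read_camera gives the robot as it stands.
- The arm moves only by the shell command python3 -m crank 'ROWS' [FORCE]. ROWS is JSON, a list of rows, each a list of 7 numbers: the shift along the tool's x, y, z in cm, then the turn, a rotation vector about the tool's x, y, z in degrees, then the opening, from 0 (shut) to 1 (fully open). In form: [[tx, ty, tz, wx, wy, wz, jaw], ...]. A call has 1 to 5 rows; each row is the pose to reach, as a shift and turn from the pose commanded when the call began, along the tool's axes at that moment; what a row does not reach only later rows make up. A row lasts 1/8 s, in which the tool goes at most 62.5 mm and 10.7 degrees, less where a joint would pass 70% of its speed; a pose out of reach is approached as far as the arm can. A call with a gripper value outside its range is refused whole. The fingers move at their own pace and stop on an object; FORCE is the grip in N (left out, the last holds). Time passes only in rows, so rows that repeat a pose let the fingers close. It gives the time, the measured TCP pose, the force and the opening at its end, in the units of the state.
- robot.observe(): the state, without advancing time (a new reading comes with each control period).
- read_camera(name): name is "side" or "top"; returns a dict with "frame" (384x512x3 uint8, red, green, blue), "intrinsics" (3x3 intrinsics, pixels), "distortion" ([k1, k2, p1, p2, k3] as OpenCV has them; the pictures are not rectified), "R" (3x3) and "t" (3): a world point X has camera coordinates R X + t. Camera axes: x right, y down, z forward; pixel columns grow to the right and rows downward; lengths in m; the calibration is good to about 2 mm. A picture is of the moment at which its call begins. There is no depth.
- robot.hand_in(): hands the job in, once; it reports no verdict.
The state is a dict: "time": time; "qpos": joint angles; "qvel": joint speeds; "joint_efforts": joint torques, N m; "tool_pos": TCP position; "tool_rot": TCP orientation; "contact_force": force on the tool from outside, world axes, zero at the start; "torque": the same for the moment, N m; "opening": finger opening in m.
Only numpy, scipy, OpenCV 4.12 (cv2) and the standard library are available. Lean on these libraries where they do the work, as an engineer would, in place of code of your own. Each camera call takes 0.05 s, during which the arm holds its last target.

## Working session

There is one attempt and no reset: what is moved stays moved. The work goes in short steps, Python scripts to look and compute and a shell command to move; the robot and the scene stay as the last step left them, time stands still between calls to the robot, and variables do not carry over. Pictures are saved under pics/ and viewed, and the job is handed in when it is done.

```bash
ls; mkdir -p pics
python3 - <<'E'
from cell import robot, read_camera
import cv2
print(robot.observe(), robot.nose_length)
for n in("side","top"):
    c=read_camera(n); cv2.imwrite(f"pics/{n}0.png",c["frame"][:,:,::-1]); print(n,c["intrinsics"],c["distortion"],c["R"],c["t"])
E
```

```text
pics
{'time': 0.0, 'qpos': array([ 1.17198472e+00,  3.42690147e-01,  1.52500040e+00, -1.08088718e-05,
        1.27539186e+00, -1.46011670e-01]), 'qvel': array([-0.00209318,  0.00068395,  0.00145836, -0.00020706,  0.00133142,
        0.00117984]), 'joint_efforts': array([ 1.33465786e-03, -4.31230474e+01, -2.44220960e+01,  7.18296412e-02,
        5.59654017e-02, -1.43762286e-04]), 'tool_pos': array([0.13115295, 0.5079718 , 0.24506765]), 'tool_rot': array([-3.14011725e+00, -2.06522366e-04,  2.88879572e+00]), 'contact_force': array([ 0.5485757 ,  0.30056164, -0.17177538]), 'torque': array([0.00741369, 0.02259027, 0.00661827]), 'opening': 0.09189234056331788} 0.019
side [[395.70590023   0.         263.79683088]
 [  0.         395.70590023 188.02904742]
 [  0.           0.           1.        ]] [0.04238399 0.         0.         0.         0.        ] [[ 0.90067466 -0.43432915 -0.01197251]
 [-0.18889043 -0.36659249 -0.91100513]
 [ 0.39128706  0.82278073 -0.41222119]] [-0.47773221  0.22893554  0.91907946]
top [[356.0651564    0.         258.11447032]
 [  0.         356.0651564  194.6932201 ]
 [  0.           0.           1.        ]] [-0.05220907  0.          0.          0.          0.        ] [[ 0.00953302 -0.99974998 -0.02022599]
 [-0.99922356 -0.00875083 -0.03841478]
 [ 0.03822819  0.02057649 -0.99905716]] [0.05743281 0.57480544 1.26740247]
```

View pics/side0.png

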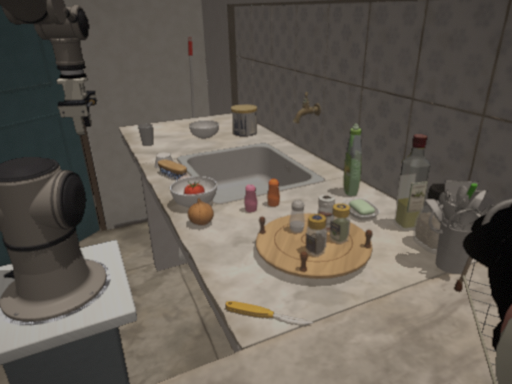

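View pics/top0.png

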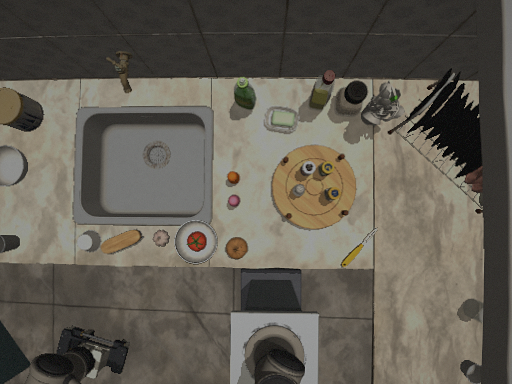

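```bash
cat > h.py <<'E'
import numpy as np, cv2
from cell import robot, read_camera
def ray(c,u,v):
    p=cv2.undistortPoints(np.array([[[u,v]]],float),c["intrinsics"],np.array(c["distortion"]))[0,0]
    R=np.array(c["R"]);t=np.array(c["t"])
    return -R.T@t, R.T@np.array([p[0],p[1],1.])
def atz(c,u,v,z):
    o,d=ray(c,u,v); return o+d*(z-o[2])/d[2]
def proj(c,X):
    return cv2.projectPoints(np.array(X,float).reshape(-1,1,3),cv2.Rodrigues(np.array(c["R"]))[0],np.array(c["t"]),c["intrinsics"],np.array(c["distortion"]))[0][:,0]
def crop(c,name,x0,y0,x1,y1,s,pts=()):
    im=cv2.resize(c["frame"][y0:y1,x0:x1,::-1],None,fx=s,fy=s,interpolation=cv2.INTER_CUBIC)
    for u,v in pts: cv2.circle(im,(int((u-x0+.5)*s),int((v-y0+.5)*s)),2,(255,0,255),-1)
    cv2.imwrite("pics/"+name,im)
E
python3 - <<'E'
from h import *
c=read_camera("top"); crop(c,"topc1.png",260,135,370,240,7)
s=read_camera("side"); crop(s,"sidec1.png",230,165,390,285,5)
E
```

```text
(no output)
```

View pics/topc1.png

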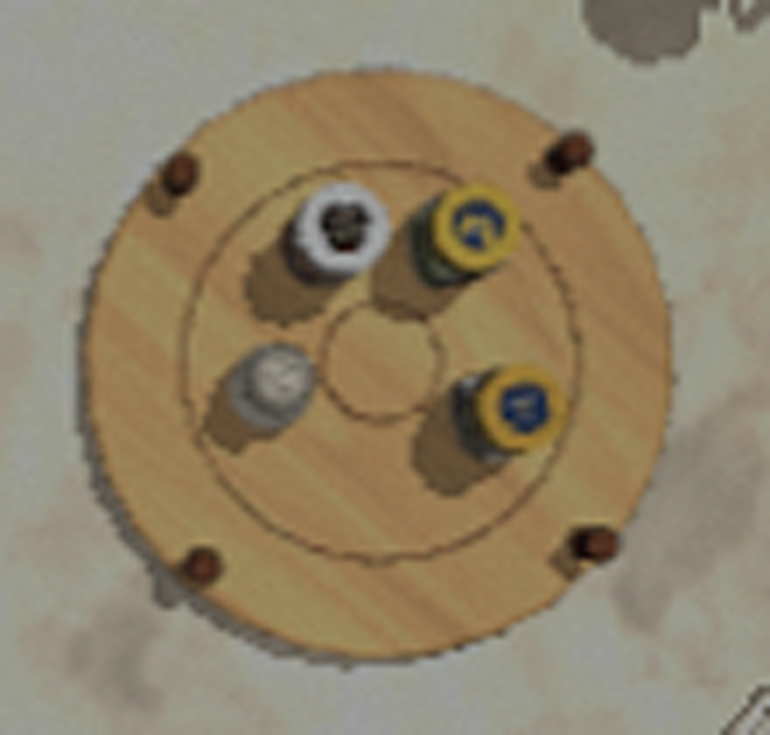

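View pics/sidec1.png

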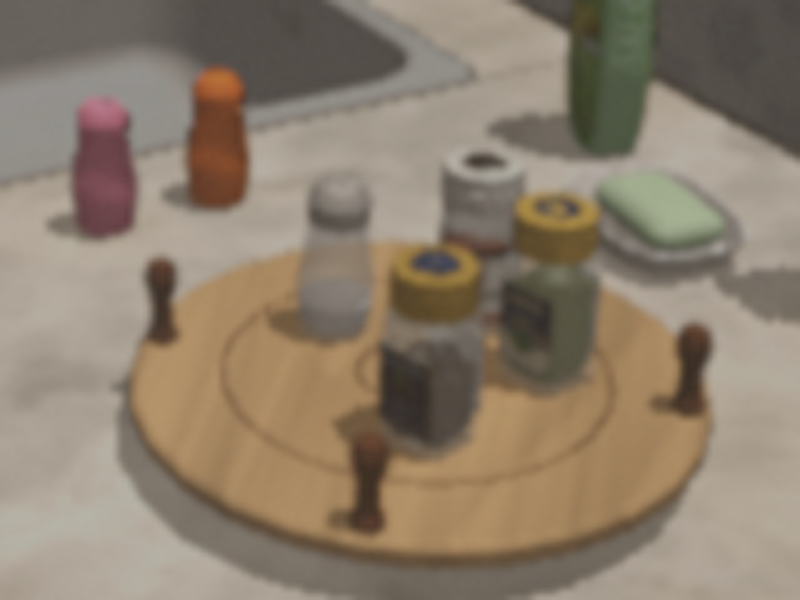

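Candidates in the top picture are the grey domed cap on the disc at (300,189), the white-capped red spice jar at (309,168), the orange shaker at (233,177) and the pink shaker at (233,201). I choose (300,189): the close crops show clear glass, white salt and a grey domed cap. Knobs appear at crop pixels (180,173), (571,150), (597,544) and (203,564).

Run:
```python
from h import *
c=read_camera("top")
f=lambda a,b:(260+a/7-.5,135+b/7-.5)
# disc outline fit
pts=[(88,362),(671,372),(380,68),(382,660),(140,205),(610,190),(150,545)]
P=np.array([atz(c,*f(*p),.034)[:2] for p in pts])
A=np.c_[2*P,np.ones(len(P))]; s=np.linalg.lstsq(A,(P**2).sum(1),rcond=None)[0]
ctr=s[:2]; print("disc",ctr,np.sqrt(s[2]+ctr@ctr))
K={}
for n,p in dict(kUL=(182,172),kUR=(575,150),kLR=(600,544),kLL=(205,564)).items():
    X=atz(c,*f(*p),.080); d=X[:2]-ctr; print(n,X.round(4),np.hypot(*d).round(4),np.degrees(np.arctan2(d[1],d[0])).round(1))
for n,p,z in [("salt",(280,372),.124),("white",(345,230),.13),("green",(477,230),.13),("blue",(525,408),.13)]:
    X=atz(c,*f(*p),z); d=X[:2]-ctr; print(n,X.round(4),np.hypot(*d).round(4),np.degrees(np.arctan2(d[1],d[0])).round(1))
for n,u,v,z in [("onion",236,247,.05),("bowl",196,242,.05),("peeler",345,262,.01),("peeler2",375,230,.01),("edge",300,268,0),("soap",282,119,.03),("orange",233,178,.08),("bott",320,90,.2)]: print(n,atz(c,u,v,z).round(3))
```

```text
disc [ 0.60388054 -0.1339966 ] 0.14740364204524753
kUL [ 0.694 -0.031  0.08 ] 0.1369 48.8
kUR [ 0.7064 -0.2223  0.08  ] 0.1353 -40.7
kLR [ 0.5148 -0.2344  0.08  ] 0.1342 -131.6
kLL [ 0.5035 -0.0433  0.08  ] 0.1353 137.9
salt [ 0.5942 -0.0749  0.124 ] 0.0599 99.3
white [ 0.6605 -0.1043  0.13  ] 0.0639 27.7
green [ 0.661  -0.1659  0.13  ] 0.0654 -29.2
blue [ 0.5781 -0.1883  0.13  ] 0.0601 -115.4
onion [0.39  0.137 0.05 ]
bowl [0.406 0.277 0.05 ]
peeler [ 0.337 -0.25   0.01 ]
peeler2 [ 0.451 -0.357  0.01 ]
edge [ 0.312 -0.09   0.   ]
soap [ 0.845 -0.02   0.03 ]
orange [0.628 0.148 0.08 ]
bott [ 0.894 -0.13   0.2  ]
```

```bash
cat >> h.py <<'E'
from scipy.spatial.transform import Rotation as Ro
C=np.array([.6047,-.1330])
def rel(xyz,yawdeg):
    o=robot.observe(); R=Ro.from_euler("xyz",o["tool_rot"]); T=Ro.from_euler("xyz",[np.pi,0,np.radians(yawdeg)])
    return np.r_[R.inv().apply(np.array(xyz)-o["tool_pos"])*100,(R.inv()*T).as_rotvec(degrees=True)].round(2)
def pol(th,r,z): a=np.radians(th); return [C[0]+r*np.cos(a),C[1]+r*np.sin(a),z]
E
python3 - <<'E'
from h import *
print(pol(122,.141,.2)); print(rel(pol(122,.141,.2),122))
E
```

```text
[np.float64(0.5299813837431182), np.float64(-0.013425218441943942), 0.2]
[-5.165e+01 -4.053e+01  4.560e+00 -4.000e-02  1.000e-02  4.351e+01]
```

```bash
python3 -m crank '[[-9,-7,0,0,0,8,0],[-18,-14,0,0,0,16,0],[-27,-21,0,0,0,24,0],[-36,-28,0,0,0,32,0],[-42,-33,2,0,0,36,0]]' 10
python3 - <<'E'
from h import *
print(rel(pol(122,.141,.2),122))
E
```

```text
time: 0.88
tool_pos: [0.3227, 0.2591, 0.2417]
tool_rot: [3.14, 0.0, 2.258]
contact_force: [0.6, 0.4, 0.9]
opening: 0.0463
[-3.422e+01 -1.260e+00  4.180e+00  9.000e-02  1.000e-02  7.360e+00]
```

```bash
python3 -m crank '[[0,0,0,0,0,0,0]]'
python3 - <<'E'
from h import *
print(rel(pol(122,.141,.2),122))
E
```

```text
time: 1.0
tool_pos: [0.3238, 0.2575, 0.2412]
tool_rot: [-3.141, 0.001, 2.252]
contact_force: [-0.4, 0.2, -0.6]
opening: 0.0364
[-3.402e+01 -1.060e+00  4.140e+00 -1.000e-02  4.000e-02  7.060e+00]
```

Lag is small.

```bash
python3 -m crank '[[-6,0,0,0,0,1,0],[-12,0,0,0,0,2,0],[-18,-0.5,1,0,0,3,0],[-24,-0.5,2,0,0,5,0],[-30,-1,3,0,0,7,0]]'
python3 - <<'E'
from h import *
print(rel(pol(122,.141,.12),122),robot.observe()["qpos"].round(2))
E
```

```text
time: 1.62
tool_pos: [0.5059, 0.0225, 0.2111]
tool_rot: [3.141, -0.0, 2.139]
contact_force: [0.8, 0.5, 0.3]
opening: 0.0007
[-4.33  0.09  9.11  0.05 -0.02  0.55] [-0.11  0.34  1.63  0.    1.17 -0.68]
```

```bash
python3 -m crank '[[-4.3,0,0,0,0,0.5,0],[-4.3,0,5,0,0,0.5,0],[-4.3,0,9,0,0,0.5,0],[-4.3,0,9,0,0,0.5,0]]'
python3 - <<'E'
from h import *
print(rel(pol(122,.141,.081),122),robot.observe()["qpos"].round(2))
c=read_camera("top"); crop(c,"t2.png",260,135,370,240,7,proj(c,[pol(122,.141,.101)]))
s=read_camera("side"); crop(s,"s2.png",200,135,390,285,4,proj(s,[pol(122,.141,.101),pol(137.9,.137,.082)]))
E
```

```text
time: 2.12
tool_pos: [0.526, -0.012, 0.1188]
tool_rot: [-3.137, -0.005, 2.131]
contact_force: [0.4, -0.3, 0.4]
opening: 0.0003
[-0.35  0.28  3.78 -0.28 -0.28  0.09] [-0.17  0.48  1.69  0.    0.98 -0.73]
```

View pics/s2.png

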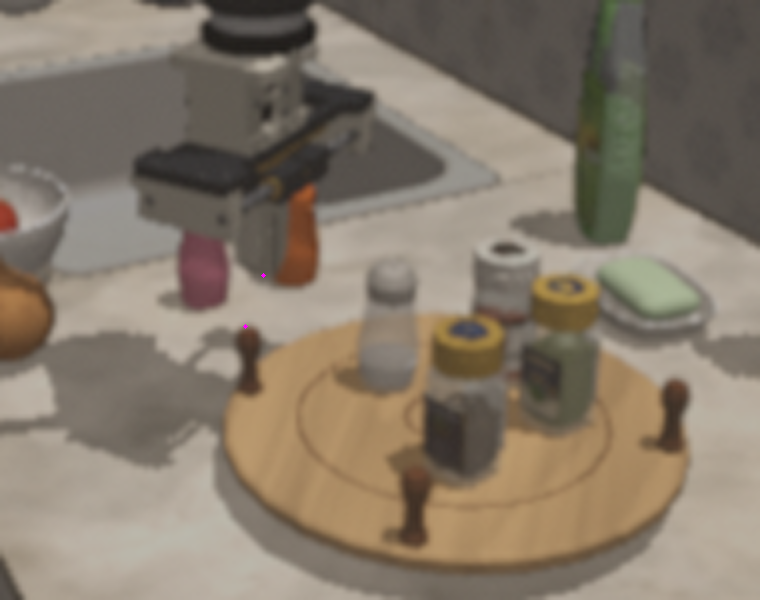

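View pics/t2.png

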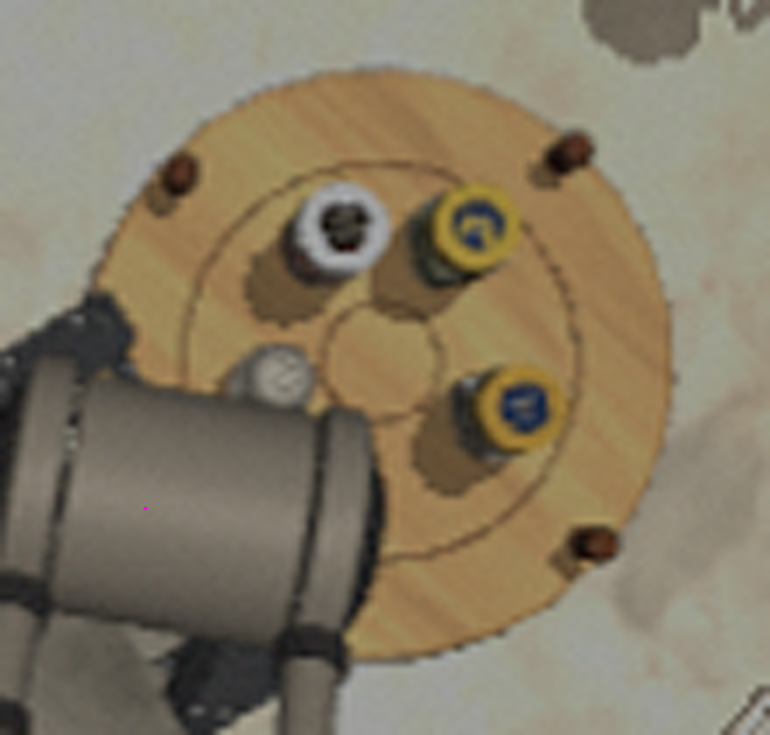

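The side view shows the closed fingertips at crop (260,275), just behind and above the knob at (247,335). The knob matches my projection, and the jars are clear. I'm lowering now.

```bash
python3 -m crank '[[-0.3,0,1.8,0,0,0,0],[-0.3,0,3.7,0,0,0,0],[-0.3,0,3.7,0,0,0,0]]'
python3 - <<'E'
from h import *
for th in (128,136,144,152): print(th,rel(pol(th,.143,.081),th))
s=read_camera("side"); crop(s,"s3.png",200,135,390,285,4)
E
```

```text
time: 2.6
tool_pos: [0.5299, -0.0155, 0.0853]
tool_rot: [3.141, 0.0, 2.13]
contact_force: [-0.0, -0.5, -0.6]
opening: 0.0005
128 [ 0.3  -1.38  0.43  0.04  0.03 -5.94]
136 [ -0.05  -3.34   0.43   0.04   0.03 -13.94]
144 [ -0.66  -5.24   0.43   0.04   0.04 -21.94]
152 [ -1.53  -7.03   0.43   0.04   0.04 -29.94]
```

View pics/s3.png

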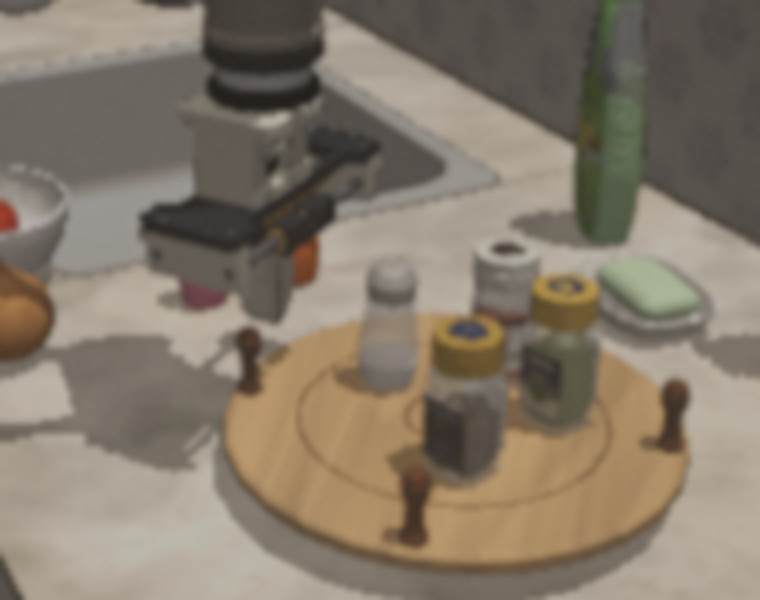

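Fingertips sit beside the knob at crop (262,310), with clear space to the salt shaker at (390,330). Now a slow push along the rim.

```bash
python3 -m crank '[[0.2,-0.7,0.4,0,0,-3,0],[0.2,-1.4,0.4,0,0,-6,0],[0.1,-2.1,0.4,0,0,-9,0],[0,-2.8,0.4,0,0,-12,0],[-0.1,-3.4,0.4,0,0,-14,0]]'
python3 - <<'E'
from h import *
for th in (144,152,160): print(th,rel(pol(th,.143,.081),th))
c=read_camera("top"); crop(c,"t4.png",260,135,370,240,7)
s=read_camera("side"); crop(s,"s4.png",200,135,390,285,4)
E
```

```text
time: 3.28
tool_pos: [0.5025, -0.035, 0.0824]
tool_rot: [3.139, 0.003, 2.376]
contact_force: [1.4, 0.4, -1.0]
opening: 0.0004
144 [ 0.01 -1.95  0.14  0.12  0.21 -7.89]
152 [ -0.41  -3.9    0.13   0.11   0.22 -15.89]
160 [ -1.08  -5.77   0.13   0.09   0.22 -23.89]
```

View pics/s4.png

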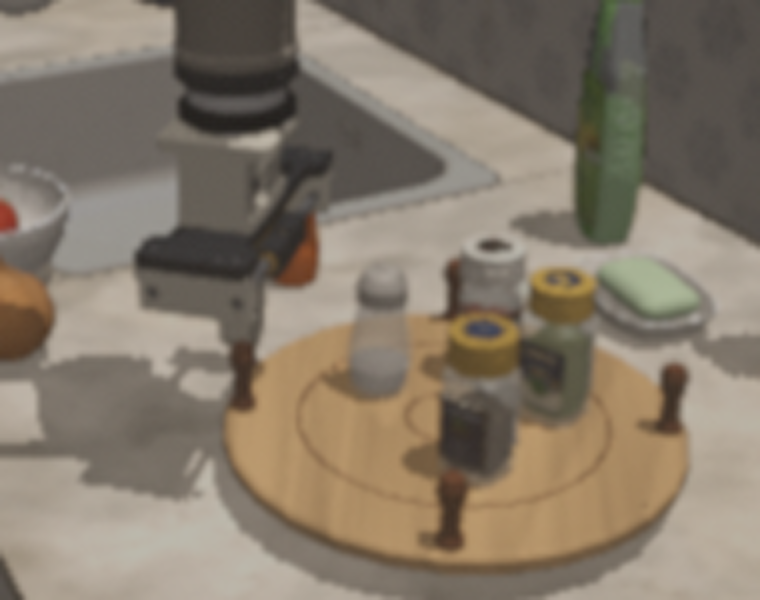

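View pics/t4.png

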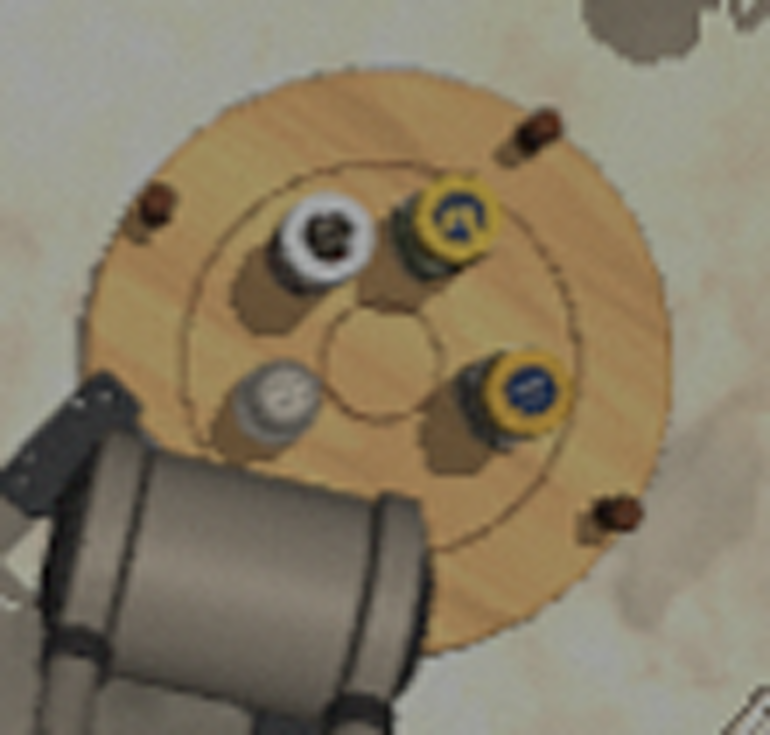

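The push works. The knobs moved about 9°, the jars ride along (salt cap now at crop (285,393)), and the fingers are on the left knob.

```bash
python3 -m crank '[[0,-0.9,0.1,0,0,-4,0],[0,-1.95,0.1,0,0,-8,0],[-0.2,-2.9,0.1,0,0,-12,0],[-0.4,-3.9,0.1,0,0,-16,0],[-0.75,-4.85,0.1,0,0,-20,0]]'
python3 - <<'E'
from h import *
for th in (160,164,168,172,176): print(th,rel(pol(th,.143,.081),th))
E
```

```text
time: 4.0
tool_pos: [0.4736, -0.0749, 0.0806]
tool_rot: [3.141, 0.002, 2.725]
contact_force: [-0.2, 0.6, -0.4]
opening: 0.0006
160 [-0.07 -0.97 -0.05  0.03  0.11 -3.89]
164 [-0.17 -1.96 -0.05  0.03  0.11 -7.89]
168 [ -0.35  -2.94  -0.05   0.02   0.12 -11.89]
172 [ -0.59  -3.91  -0.05   0.02   0.12 -15.89]
176 [-8.900e-01 -4.860e+00 -5.000e-02  1.000e-02  1.200e-01 -1.989e+01]
```

```bash
python3 -m crank '[[0,-0.95,0,0,0,-4,0],[-0.2,-1.95,0,0,0,-8,0],[-0.35,-2.95,0,0,0,-12,0],[-0.6,-3.9,0,0,0,-16,0],[-0.9,-4.85,0,0,0,-20,0]]'
python3 - <<'E'
from h import *
for th in (180,184,188,192,196): print(th,rel(pol(th,.143,.081),th))
c=read_camera("top"); crop(c,"t5.png",260,135,370,240,7)
s=read_camera("side"); crop(s,"s5.png",200,135,390,285,4)
E
```

```text
time: 4.62
tool_pos: [0.462, -0.123, 0.0804]
tool_rot: [-3.141, 0.001, 3.074]
contact_force: [-0.4, 1.1, 0.5]
opening: 0.0005
180 [-0.04 -1.   -0.06 -0.01  0.08 -3.89]
184 [-0.14 -1.99 -0.06 -0.02  0.08 -7.89]
188 [ -0.31  -2.97  -0.05  -0.02   0.08 -11.89]
192 [ -0.55  -3.94  -0.05  -0.02   0.08 -15.89]
196 [ -0.86  -4.89  -0.05  -0.02   0.08 -19.89]
```

View pics/s5.png

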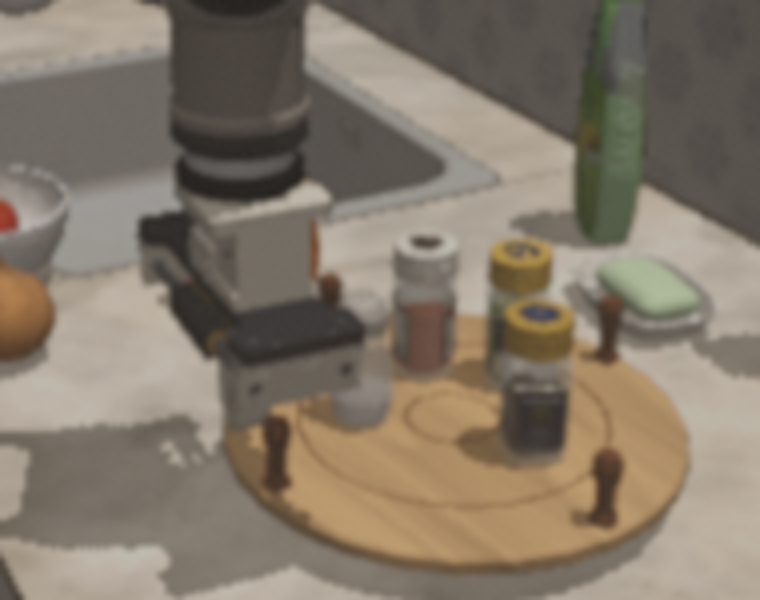

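View pics/t5.png

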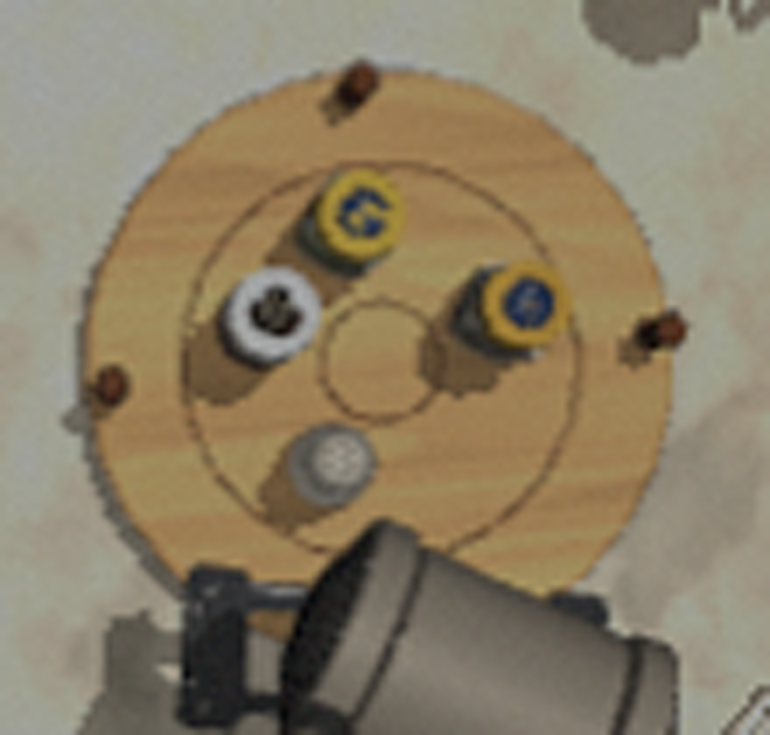

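Salt cap is now at crop (338,462), front-left, with the jars upright and the fingers outside the rim of jars. I'll continue about 30°.

```bash
python3 -m crank '[[0,-0.95,0,0,0,-4,0],[-0.15,-1.95,0,0,0,-8,0],[-0.3,-2.95,0,0,0,-12,0],[-0.55,-3.9,0,0,0,-16,0],[-0.85,-4.85,0,0,0,-20,0]]'
python3 - <<'E'
from h import *
for th in (200,202,204,206,208): print(th,rel(pol(th,.143,.081),th))
c=read_camera("top"); crop(c,"t6.png",260,135,370,240,7)
E
```

```text
time: 5.35
tool_pos: [0.4668, -0.1716, 0.0799]
tool_rot: [3.142, 0.0, -2.862]
contact_force: [-1.4, 1.1, 1.0]
opening: 0.0004
200 [-0.05 -1.08 -0.11 -0.    0.02 -3.97]
202 [-0.09 -1.58 -0.11 -0.    0.02 -5.97]
204 [-0.15 -2.08 -0.11 -0.    0.02 -7.97]
206 [-0.23 -2.57 -0.11 -0.    0.02 -9.97]
208 [ -0.33  -3.06  -0.11  -0.     0.02 -11.97]
```

View pics/t6.png

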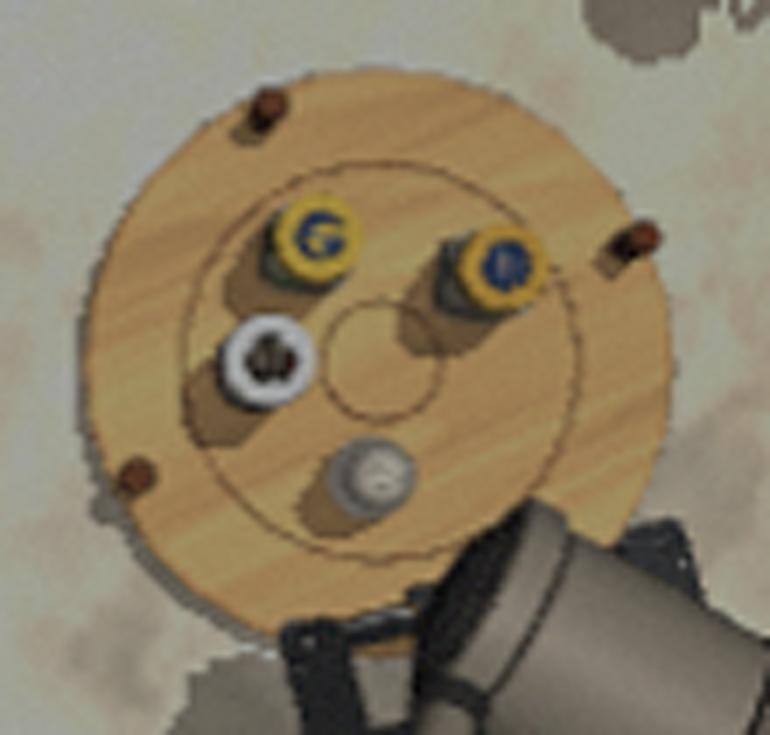

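Run:
```python
from h import *
c=read_camera("top")
X=atz(c,260+380/7-.5,135+474/7-.5,.124); d=X[:2]-C; print(X,np.hypot(*d),np.degrees(np.arctan2(d[1],d[0])))
print(proj(c,[X]))
```

```text
[ 0.54695752 -0.12179659  0.124     ] 0.05881930555203823 169.01968550984472
[[313.78571429 202.21428571]]
```

The salt shaker is 59 mm from the centre at 169°, 11 mm off the front line. About 10° more will centre it.

```bash
python3 -m crank '[[0,-0.8,0,0,0,-3,0],[-0.1,-1.6,0,0,0,-6,0],[-0.2,-2.2,0,0,0,-8,0],[-0.2,-2.5,0,0,0,-9.5,0]]' && python3 -m crank '[[0.2,1,0,0,0,0,0],[0.4,2,-1,0,0,0,0],[0.8,3,-5,0,0,0,0],[0.8,3,-10,0,0,0,0],[0.8,3,-12,0,0,0,0]]'
python3 - <<'E'
from h import *
c=read_camera("top"); crop(c,"t7.png",260,135,370,240,7)
s=read_camera("side"); crop(s,"s7.png",200,135,390,285,4)
E
```

```text
time: 5.95
tool_pos: [0.4756, -0.195, 0.0796]
tool_rot: [-3.141, 0.001, -2.697]
contact_force: [-0.6, 1.0, 1.2]
opening: 0.0001
time: 6.58
tool_pos: [0.4556, -0.1713, 0.2029]
tool_rot: [-3.138, 0.003, -2.696]
contact_force: [-0.7, 0.7, -0.8]
opening: 0.0005
```

View pics/t7.png

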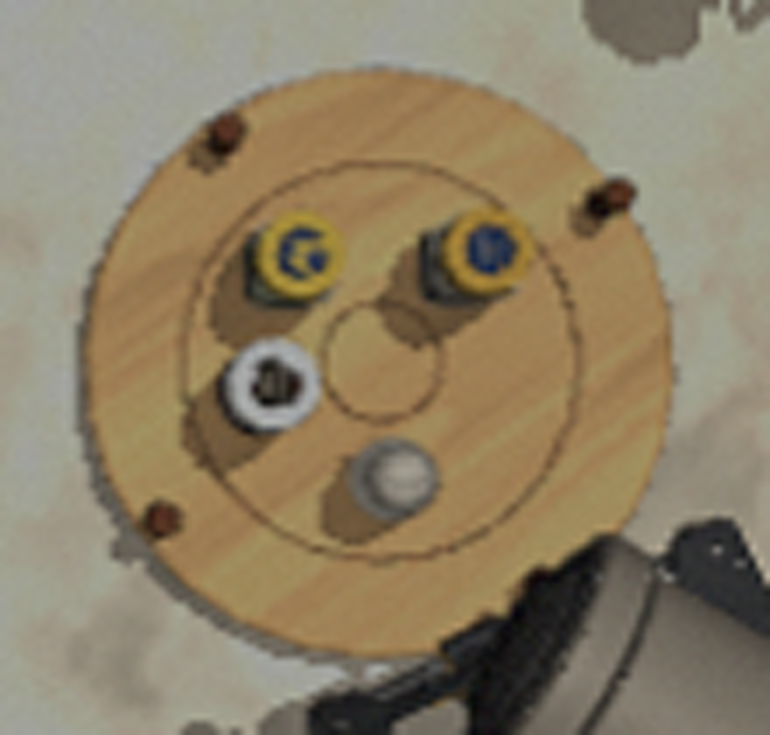

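View pics/s7.png

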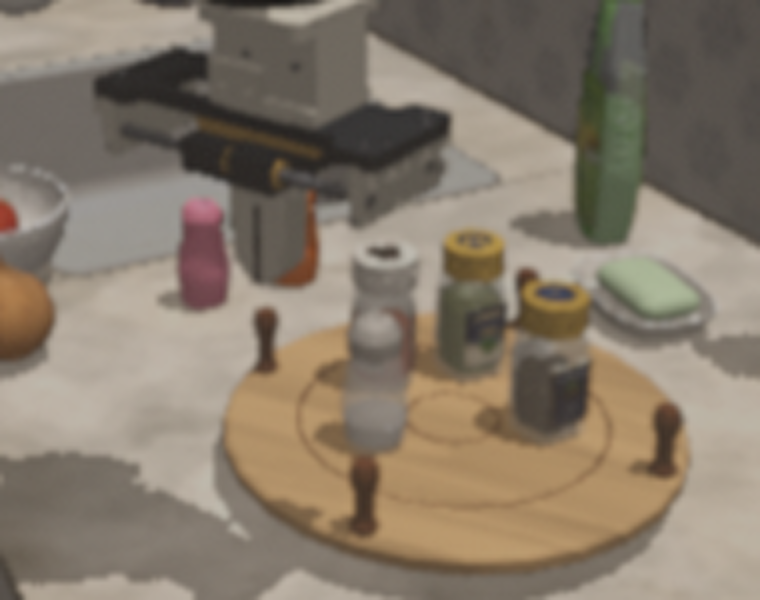

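Salt cap is at top crop (405,474) and side crop (376,325). All jars are upright and all four knobs are visible. I'll triangulate the cap before approaching.

Run:
```python
from h import *
c=read_camera("top");s=read_camera("side")
X=atz(c,260+405/7-.5,135+474/7-.5,.122); print(X,X[:2]-C)
print("side px pred",(proj(s,[[X[0],X[1],.124]])[0]-[200,135]+.5)*4)
t=[X[0],X[1],.174]
print(rel([t[0],t[1],.203],-154.5), rel(t,-154.5))
```

```text
[ 0.54709773 -0.13375317  0.122     ] [-0.05760227 -0.00075317]
side px pred [373.88449106 314.56985765]
[-9.95 -0.61 -0.38  0.    0.    0.01] [-9.95 -0.61  2.52  0.    0.    0.01]
```

The prediction agrees with the dome top in the side view, and the offset from the front line is about 1 mm. Moving over the cap, then down.

```bash
python3 -m crank '[[-4,-0.3,-0.3,0,0,0,0],[-8,-0.6,-0.3,0,0,0,0],[-9.9,-0.6,0,0,0,0,0],[-9.9,-0.6,1.2,0,0,0,0],[-9.9,-0.6,2.5,0,0,0,0]]' && python3 -m crank '[[0,0,0,0,0,0,0],[0,0,0,0,0,0,0]]'
python3 - <<'E'
from h import *
c=read_camera("top"); crop(c,"t8.png",260,135,370,240,7)
s=read_camera("side"); crop(s,"s8.png",200,105,390,285,3.3,proj(s,[[.547,-.1335,.124]]))
print(rel([.547,-.1337,.174],-154.5))
E
```

```text
time: 7.4
tool_pos: [0.5457, -0.1344, 0.1723]
tool_rot: [3.14, -0.002, -2.696]
contact_force: [0.2, -0.3, -0.2]
opening: 0.0008
time: 7.65
tool_pos: [0.5467, -0.1349, 0.1744]
tool_rot: [3.142, -0.0, -2.697]
contact_force: [-0.9, -0.4, 0.0]
opening: 0.0004
[-0.04  0.11  0.09 -0.04  0.04 -0.01]
```

View pics/s8.png

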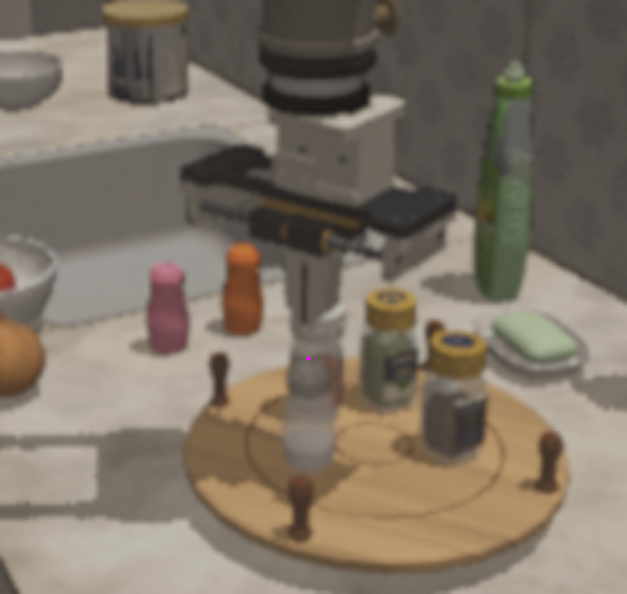

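View pics/t8.png

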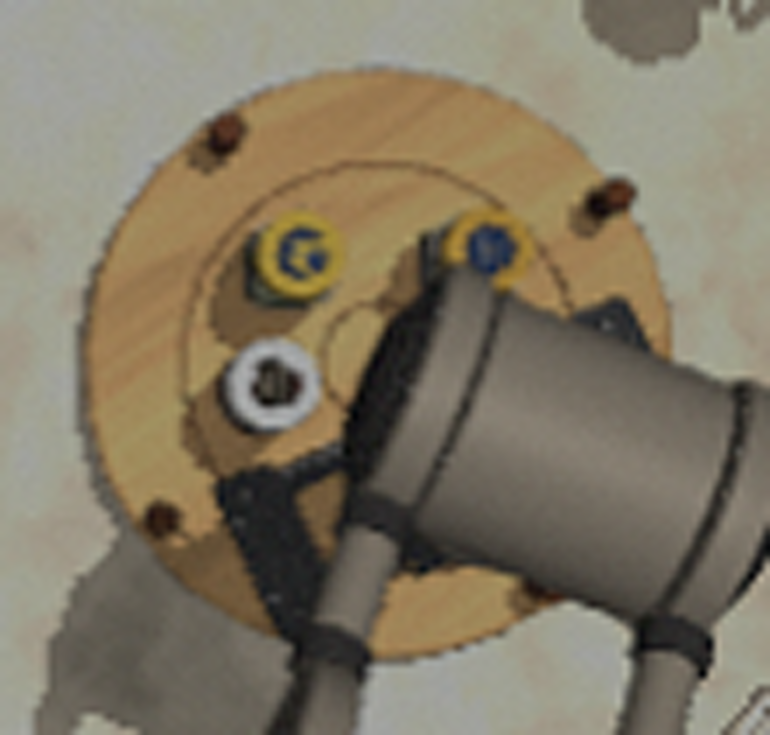

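The fingertips at crop (312,322) stand over the cap (dome at about (309,360)) with a gap, and no other object has shifted. Holding still for over 3 s.

```bash
for i in 1 2 3 4 5 6; do :; done
python3 -m crank '[[0,0,0,0,0,0,0],[0,0,0,0,0,0,0],[0,0,0,0,0,0,0],[0,0,0,0,0,0,0],[0,0,0,0,0,0,0]]' >/dev/null
python3 -m crank '[[0,0,0,0,0,0,0],[0,0,0,0,0,0,0],[0,0,0,0,0,0,0],[0,0,0,0,0,0,0],[0,0,0,0,0,0,0]]' >/dev/null
python3 -m crank '[[0,0,0,0,0,0,0],[0,0,0,0,0,0,0],[0,0,0,0,0,0,0],[0,0,0,0,0,0,0],[0,0,0,0,0,0,0]]' >/dev/null
python3 -m crank '[[0,0,0,0,0,0,0],[0,0,0,0,0,0,0],[0,0,0,0,0,0,0],[0,0,0,0,0,0,0],[0,0,0,0,0,0,0]]' >/dev/null
python3 -m crank '[[0,0,0,0,0,0,0],[0,0,0,0,0,0,0],[0,0,0,0,0,0,0],[0,0,0,0,0,0,0],[0,0,0,0,0,0,0]]' >/dev/null
python3 -m crank '[[0,0,0,0,0,0,0],[0,0,0,0,0,0,0],[0,0,0,0,0,0,0],[0,0,0,0,0,0,0],[0,0,0,0,0,0,0]]'
python3 - <<'E'
from h import *
s=read_camera("side"); crop(s,"s9.png",250,165,350,265,6,proj(s,[[.547,-.1335,.124],[.547,-.1335,.155]]))
E
```

```text
time: 11.5
tool_pos: [0.5471, -0.1345, 0.1743]
tool_rot: [3.142, 0.0, -2.696]
contact_force: [-0.3, 0.2, -0.1]
opening: 0.0005
```

View pics/s9.png

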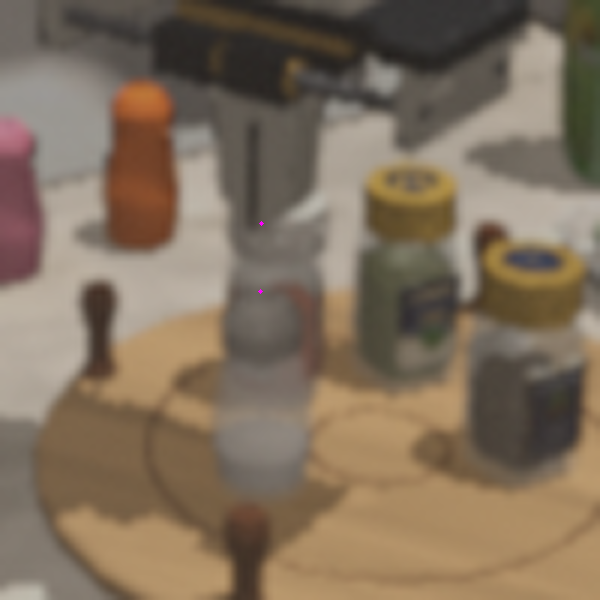

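The cap top (predicted at (260,292)) and the fingertips (ending at about (262,228)) are clearly apart. The shaker is upright at the front.

Run:
```python
from cell import robot
print(robot.hand_in())
```

```text
the job is handed in; nothing more can be done
None
```

The salt shaker is now at the front of the turntable, and the closed fingertips are held over its cap. I handed the job in at about 11.5 s, and no verdict was reported.

**Turning:** I pushed the front-left knob along the rim for about 80°, without pinching it. The largest tool force I read was about 2 N. I then backed off, rose, and came down over the shaker from above.

**Last checks:**
- **Shaker position:** it stands about 1 mm off the front line and 58 mm in front of the disc's centre. The top and side cameras agreed on this to about 1 pixel.
- **Pointing pose:** the grasp point is about 1 mm from the middle of the cap seen from above, and about 50 mm over it. It stayed still there for about 4 s with no contact force beyond sensor noise.
- **Everything else:** all four jars looked upright. The other things in view looked unmoved, but I did not measure them again after the push. The peeler and garlic were not in my last pictures.

No check failed or disagreed. The only mismatch was the disc's radius, which I measured as 147 mm against the stated 150 mm. I took the disc's centre mainly from the four knobs instead.

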